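# Pack the centring gauge and clamp its case shut

### The job

Put the T-shaped centring gauge away in its foam-lined case, pressed fully home in its cutout. Then fit the loose lid, its tongue hooked under the case's lip and the other end lowered inside the rim, and swing the clamp lever right down over it so that the lid is shut flush on its ledge. Leave the bottle, the beaker and the wrench where they are.

Things in the scene. Friction and masses are not known exactly. Their poses are not given: they have to be found in the camera images.
- case: Grey open case fixed on the bench, 200 (x) x 150 (y) mm; origin: centre of its underside, z up, x from its lip end to its clamp end. Wall tops are the lid's ledge, 46 mm up. Rims around the lid: sides, inner faces y +-70, 56 mm high; clamp end, inner face x 92, 54 mm high. Inside (x +-82, y +-58): black foam, top 38 mm up, with a T cutout 22 mm deep, 3 mm wider than the gauge all round.
- case_lip (a point): Lip that holds the lid's tongue, at the case's -x end: middle of the lip's edge, at its underside (case x -97, y 0, 58 mm up). Under it is a pocket open towards the clamp: floor 46 mm up (the ledge), back stop at case x -112, lip 80 mm wide, its top 64 mm up. Axes as the case's.
- case_seal (a point): Ledge between two black spring seal pads (case x 85, y +-42), 46 mm up. Free, the pads stand 6 mm above the ledge; together they push up 3 N at first, 9 N when pressed flush, so an unclamped lid stays about 6 mm proud at this end. Axes as the case's.
- gauge_nest (a point): Where the gauge's centre (point gauge_mid) lies when it is home: case x 13, y 0, 29 mm up (top of the gauge 42 mm up, 4 mm above the foam). The gauge's x axis then points along the case's x axis, crossbar towards the clamp. Springy foam bulges near both ends grip the gauge from about 10 mm down: pressing it home takes 6 to 18 N on its top, and it stays where left.
- gauge_mid (a point): Loose aluminium T gauge, 26 mm thick, lying flat, about 0.28 kg. This point is near its centre of mass, 13 mm above its underside. x axis along the stem to the crossbar, z up: stem 24 mm wide, x -75 to 25 mm from here; crossbar x 25 to 49, y -38 to 38.
- lid_grip (a point): Loose grey lid, flat on the bench, about 0.4 kg; centre of its black block handle, 18 (x) x 80 (y) x 30 mm high. Underside of the lid 23 mm below this point, plate 8 mm thick. From here the plate spans x -82 to 96, y +-66 mm; a tongue, 6 mm thick, 56 wide, flush with the underside, reaches to x -100. Shut: case x -8 (play 4 mm), y 0, 69 mm up, x axes alike.
- lid_tongue (a point): Tip of the lid's tongue, mid-width, 3 mm above the underside. The lid does not go in level: the tongue slides under the lip with the opposite end raised 0.08 to 0.2 rad, then that end is lowered inside the rim.
- lid_edge (a point): Middle of the lid's edge opposite the tongue, at its underside. Shut, it is 46 mm above the bench.
- clamp (a joint): Clamp lever angle, rad: 0 shut, level over the lid and pointing to the case's -x; 1.57 upright; 1.5 to 2 open, upright or leaning outwards. Turns about case y, stiff (0.55 Nm), stays where left. Its foot, 54 mm from the hinge, meets an unclamped lid at about 0.1 and squeezes the seal from there to 0; 8 to 15 N at the grip.
- clamp_hinge (a point): Hinge axis of the clamp lever: case x 122, y 0, 72 mm up; steel bracket 32 mm wide, 82 mm high. Axes as the case's.
- clamp_grip (a point): Centre of the round black grip on the clamp lever, 80 mm from the hinge; 16 mm thick, ends 95 mm from the hinge.
- bottle: Amber glass bottle, 64 mm across, 130 mm high; origin at the centre of its foot. Leave it.
- beaker: Glass beaker, 72 mm across, 85 mm high; origin at the centre of its foot. Leave it.
- wrench: Steel wrench 150 mm long lying on the bench along its x axis. Leave it.
Mind the look-alikes: they are no part of the job. There is more than one size of the part that bears gauge_mid; the job needs the smaller. What is shaped like the part that bears lid_grip but yellow is not meant.

How it is judged (in metres and radians):
On the way, in this order (a step that is already met when the one before it is completed fails the run):
1. the gauge is pressed home in its cutout (horizontal distance between gauge_mid and gauge_nest below 0.005 m and z of gauge_mid in the frame of gauge_nest below 0.0035 m and angle between the x axis of gauge_mid and the x axis of gauge_nest, either way round below 0.08 rad), for 0.2 s.
2. the lid's tongue is under the lip and its other end lies inside the rim on the seal pads (x of lid_tongue in the frame of case below -0.0995 m and y of lid_tongue in the frame of case between -0.01 and 0.01 m and z of each of lid_tongue, lid_edge in the frame of case below 0.056 m and x of lid_edge in the frame of case below 0.0945 m), for 0.2 s.
3. the clamp is down and the lid shut (value of joint clamp below 0.05 rad and z of lid_edge in the frame of case below 0.049 m and x of lid_edge in the frame of case below 0.0945 m), for 0.2 s.
At the end, for the whole second after the job is handed in: Gauge in its cutout (within 5 mm, 0.08 rad, at most 3.5 mm above home); lid tongue under the lip, other end inside the rim and at most 3 mm above the ledge; clamp within 0.05 rad of shut; bottle, beaker and wrench upright or lying within 40 mm of their places (all of step 1 and all of step 3 and x of lid_tongue in the frame of case below -0.0995 m and y of lid_tongue in the frame of case between -0.01 and 0.01 m and z of lid_tongue in the frame of case below 0.056 m); the robot touches nothing.
It fails at once if the bottle is knocked over or shoved more than 40 mm (distance of bottle from where it was at the start of the episode above 0.04 m or angle between bottle's own z axis and vertical above 0.5 rad).
It fails at once if the beaker is knocked over or shoved more than 40 mm (distance of beaker from where it was at the start of the episode above 0.04 m or angle between beaker's own z axis and vertical above 0.5 rad).
It fails at once if the wrench is shoved more than 40 mm (distance of wrench from where it was at the start of the episode above 0.04 m).
It also fails if it takes over 72 s, if anything falls off the work surface, if the arm or the gripper's body presses on something with over 40 N, if the wrist force passes 120 N, or if a joint passes its speed limit or range.

### The arm

A 7-joint arm with a two-finger parallel gripper is mounted at the origin on the work surface. World frame = base frame: x ahead of the robot, y to its left, z up, the work surface at z = 0. Lengths are in m, angles in degrees, forces in N, time in s.
With the tool pointing down it reaches from about 0.425 to 0.875 m from the base axis. Payload 4.7 kg.
Tool frame: the origin (TCP) lies at the very end of the fingers, on their centre line; the grasp point (between the pads) lies env.hold_point_z behind it (env.hold_point_z is the distance from the TCP to the grasp point, in m); z points along the fingers, y is the line along which they close (so a half turn about z gives the same grasp; the last joint's range is limited). The gripper opens to 87 mm and grips with 3 to 60 N. Pads are 19 mm wide; open, the fingers measure 117 mm over their backs; the gripper's body (75 mm by 190 mm) begins 51 mm behind the grasp point.
Start: joints at [-68.004, 18.392, -4.016, 83.108, 1.295, 78.541, -3.26], TCP at [0.235, 0.606, 0.223] pointing down, gripper open.
Joint ranges: [-163.93, 163.93], [-17.29, 119.83], [-79.2, 71.16], [3.27, 140.29], [-89.18, 269.18], [5.43, 117.66], [-154.24, 154.24]. Speed limits (degrees/s): [147.25, 147.25, 180, 180, 180, 180, 180].

### API

Orientations are given as [roll, pitch, yaw] about the fixed x, y, z axes, in that order (R = Rz(yaw) Ry(pitch) Rx(roll)).
In Python, from cell import env gives the robot as it stands.
- The arm moves only by the shell command python3 -m jog 'ROWS' [FORCE]. ROWS is JSON, a list of rows, each an object with "dp": the shift along the tool's x, y, z in cm, a list of three; "twist": the turn about the tool's z in degrees; "fingers": the opening, from 0 (shut) to 1 (fully open). A call has 1 to 8 rows; each row is the pose to reach, as a shift and turn from the pose commanded when the call began, along the tool's axes at that moment; what a row does not reach only later rows make up. A row lasts 1/8 s, in which the tool goes at most 62.5 mm and 10.7 degrees, less where a joint would pass 70% of its speed; a pose out of reach is approached as far as the arm can. A call with a gripper value outside its range is refused whole. The fingers move at their own pace and stop on an object; FORCE is the grip in N (left out, the last holds). Time passes only in rows, so rows that repeat a pose let the fingers close. It gives the time, the measured TCP pose, the force, the opening and the grip force at its end, in the units of the state.
- env.get_obs(): the state, without advancing time (a new reading comes with each control period).
- env.read_camera(name): name is "scene" or "top" or "wrist"; returns a dict with "pixels" (480x640x3 uint8, blue, green, red), "depth" (480x640 float32, m along the optical axis (not along the pixel's ray), 0 where there is no reading), "fx", "fy", "cx", "cy" (pixels), "k1" (the pictures are not rectified: a ray, as slopes to the right and down, at radius r is drawn at 1 + k1 r^2 times it, then the intrinsics apply), "rvec" (rotation vector, rad) and "tvec" (3), from world to camera coordinates, as OpenCV has them. Camera axes: x right, y down, z forward; pixel columns grow to the right and rows downward; lengths in m; the calibration is good to about 2 mm. A picture is of the moment at which its call begins.
- env.sign_off(): hands the job in; it is judged then, once.
The state is a dict: "time_s": time; "qpos": joint angles; "joint_velocities": joint speeds; "effort": joint torques, N m; "tool_pos": TCP position; "tool_rot": TCP orientation; "force": force on the tool from outside, world axes, zero at the start; "wrist_torque": the same for the moment, N m; "grip_width": finger opening in m; "grasp_force": force on a finger pad.
Only numpy, scipy, OpenCV 4.12 (cv2) and the standard library are available. Lean on these libraries where they do the work, as an engineer would, in place of code of your own. Each camera call takes 0.05 s, during which the arm holds its last target. There are 200 camera calls.

## Working session

There is one attempt and no reset: what is moved stays moved. The work goes in short steps, Python scripts to look and compute and a shell command to move; the robot and the scene stay as the last step left them, time stands still between calls to the robot, and variables do not carry over. Pictures are saved under pics/ and viewed, at most 13 in all, crops included, and the job is handed in when it is done.

```bash
ls; mkdir -p pics
cat > h.py <<'E'
import numpy as np, cv2
from cell import env
def cam(n):
    c=env.read_camera(n); c['R']=cv2.Rodrigues(np.array(c['rvec'],float))[0]; c['t']=np.array(c['tvec'],float).ravel(); return c
def rays(c,uv):
    uv=np.asarray(uv,float).reshape(-1,2); d=np.stack([(uv[:,0]-c['cx'])/c['fx'],(uv[:,1]-c['cy'])/c['fy']],1)
    s=d.copy()
    for _ in range(20): s=d/(1+c['k1']*(s**2).sum(1,keepdims=True))
    return np.c_[s,np.ones(len(s))]
def plane(c,uv,z):
    r=rays(c,uv)@c['R']; o=-c['R'].T@c['t']; return o+r*((z-o[2])/r[:,2])[:,None]
def dep(c,uv):
    uv=np.asarray(uv).reshape(-1,2).astype(int); Z=c['depth'][uv[:,1],uv[:,0]]
    return (rays(c,uv)*Z[:,None]-c['t'])@c['R']
def cloud(c):
    v,u=np.mgrid[:480,:640]; return dep(c,np.c_[u.ravel(),v.ravel()]).reshape(480,640,3)
E
python3 - <<'E'
from h import *
for n in('top','scene'):
    c=cam(n); cv2.imwrite(f'pics/{n}0.png',c['pixels']); np.savez(n+'0.npz',**c)
    print(n,c['fx'],c['k1'],-c['R'].T@c['t'],(c['depth']>0).mean())
o=env.get_obs(); print(o,env.hold_point_z)
E
```

```text
pics
top 484.64340225644804 0.0009948168624332272 [0.43257962 0.07627865 1.32800416] 0.9958430989583333
scene 457.2758943471537 -0.015828818056779333 [ 1.00489007 -0.71941811  0.69495514] 0.99341796875
{'time_s': 0.1, 'qpos': array([-68.00407441,  18.43542134,  -4.01397431,  83.16865498,
         1.29613813,  78.54041303,  -3.25838371]), 'joint_velocities': array([ 0.03580503, -0.08838826, -0.02524976, -0.06972582, -0.08329002,
       -0.01152188, -0.0255457 ]), 'effort': array([-3.97558449e-05, -4.92573130e+01, -4.05767849e-01, -3.13399601e+01,
       -6.42217021e-02,  3.95197410e-02,  6.56124575e-05]), 'tool_pos': array([0.23481829, 0.60556828, 0.22155726]), 'tool_rot': array([-1.79900799e+02,  7.06935378e-03,  1.58814057e+02]), 'force': array([ 0.53829018, -0.1490061 ,  0.21140526]), 'wrist_torque': array([-0.00883296, -0.04200939,  0.01881197]), 'grasp_force': 0.0, 'grip_width': 0.08675970355540537} 0.0187
```

View pics/top0.png

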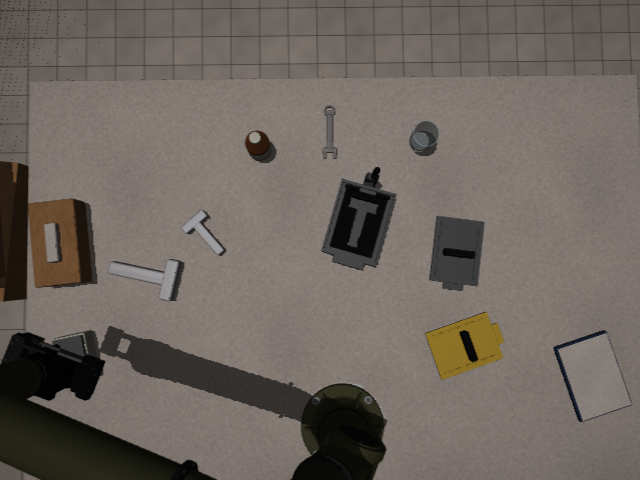

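View pics/scene0.png

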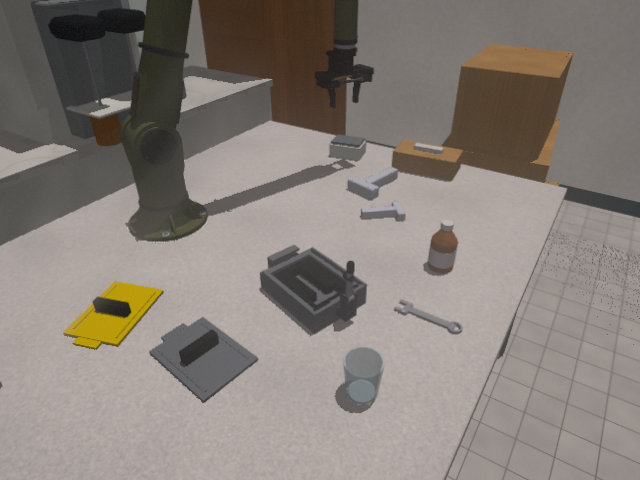

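Top view: the small T is at about (205,232) and the large T at (148,275). The case is at (359,222) with its clamp at (374,180) on the far side. The grey lid is at (458,252) and the yellow decoy at (465,345). The bottle (258,145), wrench (330,132) and beaker (424,138) lie beyond the case. The small T and the grey lid fit the description; I'll check their sizes.

Run:
```python
from h import *
c=dict(np.load('top0.npz'))
P=cloud(c)
print('bench z',np.median(P[420:470,480:540,2]))
hsv=cv2.cvtColor(c['pixels'],cv2.COLOR_BGR2HSV)
def comp(mask,box):
    m=np.zeros((480,640),np.uint8); x0,y0,x1,y1=box; m[y0:y1,x0:x1]=mask[y0:y1,x0:x1]
    n,l,s,_=cv2.connectedComponentsWithStats(m); k=1+np.argmax(s[1:,4]); return l==k
def rect(m,z,name):
    cs=max(cv2.findContours(m.astype(np.uint8),0,cv2.CHAIN_APPROX_NONE)[0],key=len).reshape(-1,2)
    w=plane(c,cs,z)[:,:2]; r=cv2.minAreaRect((w*1000).astype(np.float32)); print(name,'rect mm',np.round(r[0],1),np.round(r[1],1),round(r[2],1),'medz',np.round(np.median(P[m][:,2]),3)); return w
Z=P[...,2]
for nm,b in(('small',(175,200,235,262)),('large',(100,250,190,310))):
    m=comp((Z>.015)&(hsv[...,2]>90),b); rect(m,.026,nm); q=plane(c,np.argwhere(m)[:,::-1],.026)[:,:2]; print(' centroid',q.mean(0))
m=comp((Z>.004)&(Z<.02),(420,205,495,300)); rect(m,.008,'lidplate')
m=comp(Z>.025,(420,205,495,300)); rect(m,.038,'handle'); print(Z[m].max())
m=comp((Z>.035)&(Z<.075),(310,150,410,280)); rect(m,.05,'case')
m=comp((Z>.025),(310,150,410,280)); print('hi',Z[m].max())
mm=(Z>.085);mm=comp(mm,(310,150,410,280)); print('lever',P[mm].min(0),P[mm].max(0))
for n,b in(('bottle',(235,120,285,170)),('beaker',(400,110,450,165))):
    m=comp(Z>.03,b); print(n,np.median(P[m],0),P[m].min(0),P[m].max(0))
m=comp((Z>.003),(315,95,345,165)); print('wrench',P[m].min(0),P[m].max(0))
a=cv2.resize(c['pixels'][190:310,95:245],None,fx=2.66,fy=2.66,interpolation=cv2.INTER_CUBIC); b=cv2.resize(c['pixels'][150:300,310:500],None,fx=2.1,fy=2.1,interpolation=cv2.INTER_CUBIC)
H=320; cv2.imwrite('pics/crop.png',np.hstack([cv2.copyMakeBorder(i,0,H-i.shape[0],0,0,cv2.BORDER_CONSTANT) for i in(a,b)])[:, :800])
```

```text
bench z -0.0005809073310955001
small rect mm [514.3 363.4] [124.1  74.8] 36.5 medz 0.026
 centroid [0.52696245 0.36966129]
large rect mm [414.  531.5] [178.5 108.8] 77.4 medz 0.037
 centroid [0.40992869 0.51000754]
lidplate rect mm [ 458.  -319.6] [139.  200.2] 84.1 medz 0.008
handle rect mm [ 457.6 -318.8] [86.2 18.6] 81.5 medz 0.037
1.3280041643418883
case rect mm [545.2 -50.2] [150.8 241.3] 73.0 medz 0.043
hi 1.3280041643418883
lever [ 0.64349672 -0.09698383  0.08617024] [ 0.66690226 -0.07542871  0.17037366]
bottle [0.74177606 0.20991478 0.09174166] [0.43257962 0.07627865 0.03010625] [0.78149229 0.24636414 1.32800416]
beaker [ 0.77688501 -0.23205055  0.06913335] [ 0.43257962 -0.2626519   0.03026876] [0.80506413 0.07627865 1.32800416]
wrench [ 0.43257962 -0.00133183  0.00304535] [0.8738698  0.07627865 1.32800416]
```

View pics/crop.png

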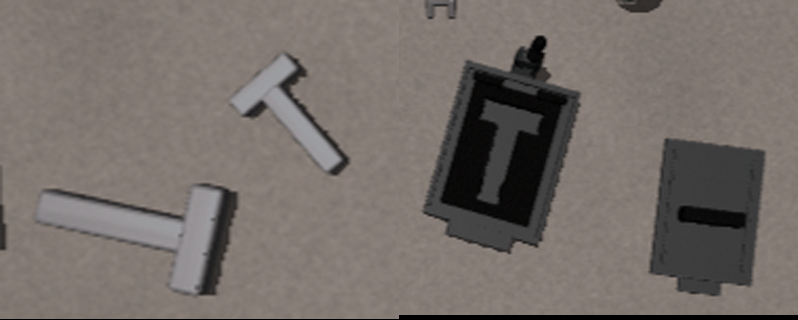

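The small T measures 124×75 mm, which matches the gauge; the large one is 178×109. The grey lid matches too, while the other is yellow. Next I'll fit the poses and work out the first move.

```bash
cat >> h.py <<'E'
from scipy.spatial.transform import Rotation as Ro
def comp(mask,box):
    m=np.zeros((480,640),np.uint8); x0,y0,x1,y1=box; m[y0:y1,x0:x1]=mask[y0:y1,x0:x1]
    n,l,s,_=cv2.connectedComponentsWithStats(m); return l==1+np.argmax(s[1:,4])
def go(x,y,z,yaw=None):
    "print dp cm and twist to reach TCP x,y,z and tool yaw (half turns allowed)"
    o=env.get_obs(); R=Ro.from_euler('xyz',o['tool_rot'],degrees=True).as_matrix()
    d=R.T@(np.array([x,y,z])-o['tool_pos'])*100
    tw=None if yaw is None else -((yaw-o['tool_rot'][2]+90)%180-90)
    print('from',o['tool_pos'].round(4),o['tool_rot'].round(1),'dp',d.round(2),'twist',tw and round(tw,1))
def T(p,yaw,xy):
    a=np.radians(yaw); return np.array(p)[:2]+np.array([[np.cos(a),-np.sin(a)],[np.sin(a),np.cos(a)]])@np.array(xy)
E
python3 - <<'E'
from h import *
c=dict(np.load('top0.npz')); P=cloud(c); Z=P[...,2]; ok=c['depth']>0
hsv=cv2.cvtColor(c['pixels'],cv2.COLOR_BGR2HSV)
def loc(m,yaw,p0):
    a=np.radians(yaw); R=np.array([[np.cos(a),-np.sin(a)],[np.sin(a),np.cos(a)]]); q=P[m][:,:2]-p0; return q@R*1000
# case: wall points
m=comp(ok&(Z>.042)&(Z<.07),(310,150,410,280))
for yaw in (-15,-16,-17,-18,-19):
    q=loc(m,yaw,[.545,-.05]); b=abs(q[:,0])<70; 
    l=[ (np.percentile(q[s,1],3),np.percentile(q[s,1],97)) for s in (b&(q[:,0]<-35),b&(q[:,0]>35))]; e=abs(q[:,1])>45
    print(yaw,np.round(l,1),'x',np.percentile(q[e,0],[1,99]).round(1), q[:,0].min().round(1))
# gauge stem direction
m=comp(ok&(Z>.018)&(hsv[...,2]>90),(175,200,235,262))
for yaw in (35,38,41):
    q=loc(m,yaw,[.525,.37]); s=(q[:,0]<10)&(q[:,0]>-65); print(yaw,'stem slope deg',np.degrees(np.polyfit(q[s,0],q[s,1],1)).round(2),'x',q[:,0].min().round(1),q[:,0].max().round(1),'y',q[:,1].min(),q[:,1].max())
# lid
m=comp(ok&(Z>.028)&(Z<.05),(420,205,495,300)); q=P[m][:,:2]; u=np.linalg.svd(q-q.mean(0))[2][0] if len(q)<5000 else 0; r=cv2.minAreaRect((q*1000).astype(np.float32)); print('handle',r,np.degrees(np.arctan2(u[1],u[0])),Z[m].max())
m=comp(ok&(Z>.05),(310,150,410,280)); 
for z in (.1,.115,.13,.145,.16): s=m&(abs(Z-z)<.008); print('lever',z,P[s].mean(0).round(3),s.sum())
go(.525,.37,.15,38); go(.525,.37,.15,128)
E
```

```text
-15 [[-71.9  76.2]
 [-75.6  72.5]] x [-100.9   96.7] -121.4
-16 [[-72.6  75.3]
 [-74.5  73.3]] x [-100.9   96.7] -120.8
-17 [[-73.5  74.2]
 [-73.8  74.1]] x [-100.8   96.1] -120.2
-18 [[-74.1  73.2]
 [-72.7  75.2]] x [-100.6   96.4] -120.6
-19 [[-75.   72. ]
 [-72.4  76.2]] x [-100.5   96.4] -121.1
35 stem slope deg [  5.53 -86.42] x -74.7 50.4 y -35.32443960870171 39.393540059563755
38 stem slope deg [  2.66 -80.24] x -74.7 49.8 y -37.05370377195324 37.527554066960974
41 stem slope deg [ -0.8  -88.02] x -74.5 49.3 y -39.39314884445057 35.5781042984599
handle ((457.9913635253906, -319.4134521484375), (81.23948669433594, 18.152536392211914), 82.02462768554688) -98.22618257531053 0.04284968462965208
lever 0.1 [nan nan nan] 0
lever 0.115 [nan nan nan] 0
lever 0.13 [nan nan nan] 0
lever 0.145 [nan nan nan] 0
lever 0.16 [nan nan nan] 0
from [0.2348 0.6056 0.2216] [-179.9    0.   158.8] dp [-35.57 -11.47   7.18] twist -59.2
from [0.2348 0.6056 0.2216] [-179.9    0.   158.8] dp [-35.57 -11.47   7.18] twist 30.8<stdin>:19: RuntimeWarning: Mean of empty slice.
  ret = um.true_divide(
```

```bash
python3 -m jog '[{"dp":[-6,-2,1],"twist":-10,"fingers":1},{"dp":[-12,-4,2],"twist":-20,"fingers":1},{"dp":[-18,-6,3],"twist":-31,"fingers":1},{"dp":[-24,-8,4],"twist":-41,"fingers":1},{"dp":[-30,-10,4],"twist":-51,"fingers":1},{"dp":[-35.6,-11.4,4],"twist":-61,"fingers":1},{"dp":[-35.6,-11.4,4],"twist":-61,"fingers":1},{"dp":[-35.6,-11.4,4],"twist":-61,"fingers":1}]' 20
python3 - <<'E'
from h import *
c=cam('wrist'); cv2.imwrite('pics/w1.png',c['pixels']); P=cloud(c); Z=P[...,2]
hsv=cv2.cvtColor(c['pixels'],cv2.COLOR_BGR2HSV)
m=comp((abs(Z-.026)<.007)&(np.hypot(P[...,0]-.526,P[...,1]-.369)<.1),(0,0,640,480))
cs=max(cv2.findContours(m.astype(np.uint8),0,1)[0],key=len).reshape(-1,2); print(len(cs),np.median(Z[m]))
q=plane(c,np.argwhere(m)[:,::-1],.026)[:,:2]
for yaw in (38,40,42):
    a=np.radians(yaw); R=np.array([[np.cos(a),-np.sin(a)],[np.sin(a),np.cos(a)]]); w=(q-[.526,.369])@R*1000
    s=(w[:,0]<10)&(w[:,0]>-60); f=np.polyfit(w[s,0],w[s,1],1); print(yaw,np.degrees(f[0]),f[1],w.min(0),w.max(0))
go(.526,.369,.015,40)
E
```

```text
time_s: 1.1
tool_pos: [0.5261, 0.3702, 0.182]
tool_rot: [180.0, -0.1, -140.4]
force: [-1.4, 0.2, -0.4]
grip_width: 0.0868
grasp_force: 0.0
489 0.026545216762614905
38 2.5099162516403086 -0.7627228455655026 [-76.70447932 -36.63432474] [46.31841347 38.00535948]
40 0.47992791038081445 -0.7728286747952394 [-76.61657579 -38.11367738] [45.43873038 37.01502709]
42 -1.5801498252481587 -0.801142856460129 [-76.89197314 -39.54659438] [45.93433619 36.0287499 ]
from [0.5246 0.372  0.1821] [ 179.9   -0.  -140.2] dp [ 0.07 -0.34 16.71] twist -0.2
```

View pics/w1.png

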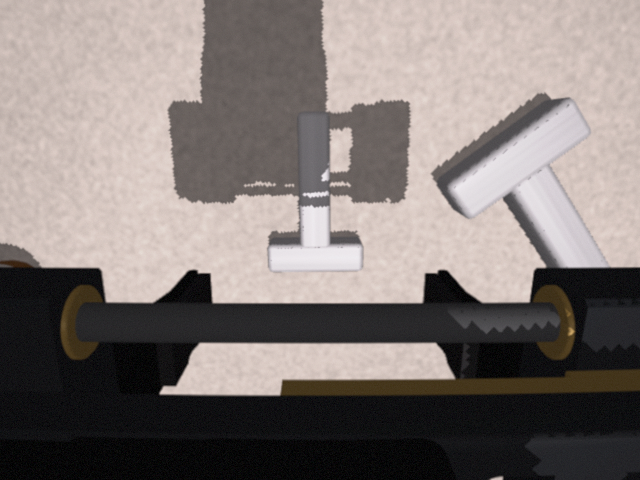

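Wrist view: the gauge is lit at about (315,190), crossbar at (315,255), stem aligned with the tool axis. The large T is apart at upper right. I'll descend, grip and lift.

```bash
python3 -m jog '[{"dp":[0.2,-0.3,6],"twist":0,"fingers":1},{"dp":[0.2,-0.3,12],"twist":0,"fingers":1},{"dp":[0.2,-0.3,15.5],"twist":0,"fingers":1},{"dp":[0.2,-0.3,16.7],"twist":0,"fingers":1},{"dp":[0.2,-0.3,16.7],"twist":0,"fingers":1},{"dp":[0.2,-0.3,16.7],"twist":0,"fingers":0.1},{"dp":[0.2,-0.3,16.7],"twist":0,"fingers":0.1},{"dp":[0.2,-0.3,16.7],"twist":0,"fingers":0.1}]' 30
python3 -m jog '[{"dp":[0,0,0],"twist":0,"fingers":0.1},{"dp":[0,0,0],"twist":0,"fingers":0.1},{"dp":[0,0,-4],"twist":0,"fingers":0.1},{"dp":[0,0,-10],"twist":0,"fingers":0.1},{"dp":[0,0,-12],"twist":0,"fingers":0.1},{"dp":[0,0,-12],"twist":0,"fingers":0.1}]'
python3 - <<'E'
from h import *
nest=T([.5429,-.0492],-17,[.013,0]); print(nest); go(*nest,.15,-17)
E
```

```text
time_s: 2.15
tool_pos: [0.5267, 0.3679, 0.0167]
tool_rot: [-180.0, 0.1, -140.2]
force: [0.6, 0.7, -0.5]
grip_width: 0.065
grasp_force: 0.0
time_s: 2.9
tool_pos: [0.5269, 0.3682, 0.1372]
tool_rot: [-180.0, 0.2, -140.2]
force: [0.5, -0.1, -1.1]
grip_width: 0.0107
grasp_force: 0.0
[ 0.55533196 -0.05300083]
from [0.5269 0.3682 0.1372] [-180.     0.2 -140.2] dp [ 24.78 -34.17  -1.36] twist 56.8
```

The fingers close at only about 60 mm/s, so I lifted too early. I'll redo it with a part-open approach and a longer wait.

```bash
python3 -m jog '[{"dp":[0,0,0],"twist":0,"fingers":0.55},{"dp":[0,0,0],"twist":0,"fingers":0.55},{"dp":[0,0,0],"twist":0,"fingers":0.55},{"dp":[0,0,0],"twist":0,"fingers":0.55},{"dp":[0,0,0],"twist":0,"fingers":0.55},{"dp":[0,0,6],"twist":0,"fingers":0.55},{"dp":[0,0,11],"twist":0,"fingers":0.55},{"dp":[0,0,12.1],"twist":0,"fingers":0.55}]' 30
python3 -m jog '[{"dp":[0,0,0],"twist":0,"fingers":0.1},{"dp":[0,0,0],"twist":0,"fingers":0.1},{"dp":[0,0,0],"twist":0,"fingers":0.1},{"dp":[0,0,0],"twist":0,"fingers":0.1},{"dp":[0,0,0],"twist":0,"fingers":0.1},{"dp":[0,0,0],"twist":0,"fingers":0.1}]'
python3 -m jog '[{"dp":[0,0,0],"twist":0,"fingers":0.1},{"dp":[0,0,-3],"twist":0,"fingers":0.1},{"dp":[0,0,-8],"twist":0,"fingers":0.1},{"dp":[0,0,-12],"twist":0,"fingers":0.1},{"dp":[0,0,-12],"twist":0,"fingers":0.1}]'
```

```text
time_s: 3.9
tool_pos: [0.5235, 0.3657, 0.0108]
tool_rot: [180.0, -0.4, -140.2]
force: [0.4, 0.5, 0.5]
grip_width: 0.0477
grasp_force: 0.0
time_s: 4.65
tool_pos: [0.5273, 0.3684, 0.0167]
tool_rot: [-180.0, 0.2, -140.2]
force: [-0.6, -0.9, 7.1]
grip_width: 0.0236
grasp_force: 30.0
time_s: 5.28
tool_pos: [0.528, 0.369, 0.1385]
tool_rot: [-180.0, 0.4, -140.2]
force: [0.9, 0.4, -3.2]
grip_width: 0.0234
grasp_force: 30.0
```

```bash
python3 -m jog '[{"dp":[3.5,-4.9,-0.3],"twist":8,"fingers":0.1},{"dp":[7,-9.8,-0.6],"twist":16,"fingers":0.1},{"dp":[10.6,-14.6,-1],"twist":24,"fingers":0.1},{"dp":[14.1,-19.5,-1],"twist":32,"fingers":0.1},{"dp":[17.7,-24.4,-1],"twist":41,"fingers":0.1},{"dp":[21.2,-29.3,-1],"twist":49,"fingers":0.1},{"dp":[24.8,-34.2,-1],"twist":57,"fingers":0.1},{"dp":[24.8,-34.2,-1],"twist":57,"fingers":0.1}]'
python3 -m jog '[{"dp":[0,0,0],"twist":0,"fingers":0.1},{"dp":[0,0,0],"twist":0,"fingers":0.1}]'
python3 - <<'E'
from h import *
c=cam('wrist'); cv2.imwrite('pics/w2.png',c['pixels']); np.savez('w2.npz',**c)
s=cam('scene'); np.savez('s2.npz',**s)
P=cloud(c); ok=c['depth']>0
for k in range(4,13): print(k/100, ((P[...,2]>k/100-.005)&(P[...,2]<k/100+.005)&ok).sum(),end=' | ')
nest=T([.5429,-.0492],-17,[.013,0]); go(*nest,.15,-17)
E
```

```text
time_s: 6.28
tool_pos: [0.5527, -0.0616, 0.1428]
tool_rot: [-179.8, -0.1, 162.2]
force: [0.1, 0.7, -3.3]
grip_width: 0.0234
grasp_force: 30.0
time_s: 6.52
tool_pos: [0.554, -0.052, 0.1435]
tool_rot: [180.0, -0.1, 163.0]
force: [-0.4, -0.6, -2.5]
grip_width: 0.0234
grasp_force: 30.0
0.04 24971 | 0.05 16780 | 0.06 8107 | 0.07 2355 | 0.08 0 | 0.09 0 | 0.1 0 | 0.11 0 | 0.12 0 | from [ 0.5544 -0.0523  0.1441] [180.  -0. 163.] dp [-0.11 -0.04 -0.59] twist -0.0
```

View pics/w2.png

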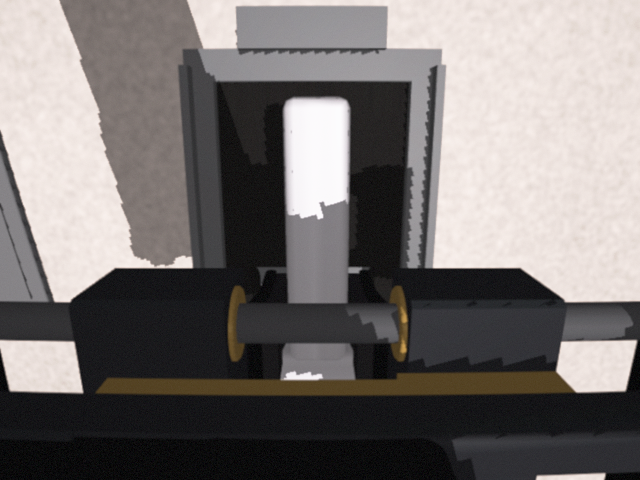

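Wrist view: the lip is at the top, (312,30), and the case sits squarely below it. The gauge stem, columns 285–350 with its tip at row 98, lies over the cutout. Now the remaining offsets.

Run:
```python
from h import *
c=dict(np.load('w2.npz')); P=cloud(c); ok=c['depth']>0; Z=P[...,2]
a=np.radians(-17); R=np.array([[np.cos(a),-np.sin(a)],[np.sin(a),np.cos(a)]]); C0=np.array([.5429,-.0492])
q=(P[...,:2]-C0)@R*1000
z=Z
m=comp(ok&(abs(z-.064)<.004),(200,0,420,60)); print('lip x',np.percentile(q[m][:,0],[1,99]),'y',np.percentile(q[m][:,1],[1,99]),np.median(z[m]))
w=plane(c,[(237,28),(387,28),(237,50),(387,50),(237,7),(387,7)],.064)[:,:2]; print('lip rays',((w-C0)@R*1000).round(1).tolist())
for s in (-1,1):
    m=ok&(abs(z-.056)<.004)&(q[...,1]*s>60)&(q[...,1]*s<85)&(q[...,0]>-95)&(q[...,0]<0); yy=q[m]; print('rim',s,len(yy),np.percentile(yy[:,1],[2,98]),'slope',np.degrees(np.polyfit(yy[:,0],yy[:,1],1)[0]))
g=c['pixels'][...,0]
for row in (120,150,180):
    r=(g[row]>130).nonzero()[0]; r=r[(r>265)&(r<375)]; e=(r.min()-.5,r.max()+.5); 
    for zz in (.15,.155): w=(plane(c,[(e[0],row),(e[1],row)],zz)[:,:2]-C0)@R*1000; print(row,e,zz,w.round(1).tolist())
col=g[80:130,317]; t=80+np.argmax(col>130); print('tip row',t,[((plane(c,[(317,t)],zz)[:,:2]-C0)@R*1000).round(1).tolist() for zz in (.15,.155)])
o=env.get_obs(); print('tcp case',((o['tool_pos'][:2]-C0)@R*1000).round(1),o['tool_rot'])
# scene view: case lip/walls and lever
s=dict(np.load('s2.npz')); PS=cloud(s); qs=(PS[...,:2]-C0)@R*1000; zs=PS[...,2]; k=(s['depth']>0)
for sgn in(-1,1):
    m=k&(abs(zs-.055)<.003)&(abs(qs[...,1]*sgn-72)<12)&(abs(qs[...,0])<80); print('scene rim',sgn,m.sum(),np.percentile(qs[m][:,1],[2,98]).round(1))
m=k&(abs(qs[...,1])<25)&(qs[...,0]>95)&(qs[...,0]<200)
for zz in (.09,.105,.12,.135,.15,.165): n=m&(abs(zs-zz)<.006); print('lever',zz,n.sum(),np.percentile(qs[n],[10,50,90],axis=0).round(1).tolist() if n.any() else '')
```

```text
lip x [-118.47937165  -97.25323964] y [-41.68775212  36.61760871] 0.06471326361691523
lip rays [[-107.5, -42.2], [-107.4, 37.6], [-96.4, -42.6], [-96.3, 37.9], [-117.9, -41.8], [-117.8, 37.2]]
rim -1 1692 [-77.64983735 -72.3004169 ] slope -0.1819019854835983
rim 1 1694 [66.96197255 72.23095648] slope -0.22089157945592405
120 (np.float64(283.5), np.float64(349.5)) 0.15 [[-58.7, -11.7], [-58.7, 11.9]]
120 (np.float64(283.5), np.float64(349.5)) 0.155 [[-58.6, -11.3], [-58.6, 11.6]]
150 (np.float64(284.5), np.float64(348.5)) 0.15 [[-48.1, -11.5], [-48.1, 11.7]]
150 (np.float64(284.5), np.float64(348.5)) 0.155 [[-48.4, -11.2], [-48.3, 11.4]]
180 (np.float64(284.5), np.float64(348.5)) 0.15 [[-37.1, -11.7], [-37.1, 11.9]]
180 (np.float64(284.5), np.float64(348.5)) 0.155 [[-37.8, -11.4], [-37.7, 11.6]]
tip row 80 [[[-72.3, 0.3]], [[-71.8, 0.3]]]
tcp case [11.9  0.4] [ 1.79994591e+02 -4.77642622e-02  1.62976569e+02]
scene rim -1 132 [-79.  -72.2]
scene rim 1 57 [65.8 73. ]
lever 0.09 28 [[122.0, -10.1], [126.6, -6.9], [128.2, 0.4]]
lever 0.105 37 [[121.3, -9.8], [126.1, -6.2], [127.5, 2.6]]
lever 0.12 37 [[116.0, -11.0], [127.2, -8.6], [130.1, -1.7]]
lever 0.135 38 [[112.7, -10.1], [126.5, -6.6], [129.3, -0.8]]
lever 0.15 37 [[124.4, -10.9], [130.6, -7.6], [132.3, -1.0]]
lever 0.165 35 [[121.7, -9.5], [126.1, -5.0], [130.7, -0.4]]
```

Run:
```python
from h import *
c=dict(np.load('w2.npz')); g=c['pixels'].mean(2); print(g[86:112,300:336].mean(1).round(0).astype(int).tolist())
a=np.radians(-17); R=np.array([[np.cos(a),-np.sin(a)],[np.sin(a),np.cos(a)]]); C0=np.array([.5429,-.0492])
for t in (96,98,100): print(t,[((plane(c,[(317,t)],zz)[:,:2]-C0)@R*1000)[0,0].round(1) for zz in (.145,.15,.155)])
d=c['depth'][90:240:10,317]; print(d)
```

```text
[34, 35, 35, 35, 34, 35, 35, 35, 34, 41, 72, 117, 155, 189, 213, 224, 231, 238, 242, 246, 248, 250, 251, 251, 251, 251]
96 [np.float64(-67.2), np.float64(-66.9), np.float64(-66.6)]
98 [np.float64(-66.5), np.float64(-66.2), np.float64(-65.9)]
100 [np.float64(-65.8), np.float64(-65.6), np.float64(-65.3)]
[0.25465554 0.1482161  0.14553995 0.14818293 0.14841457 0.14956005
 0.1497742  0.15100858 0.15172116 0.15321612 0.15303773 0.15535013
 0.15671207 0.15650038 0.15742768]
```

```bash
python3 -m jog '[{"dp":[-0.5,-0.25,3],"twist":0,"fingers":0.1},{"dp":[-0.5,-0.25,6.5],"twist":0,"fingers":0.1},{"dp":[-0.5,-0.25,8],"twist":0,"fingers":0.1},{"dp":[-0.5,-0.25,8.5],"twist":0,"fingers":0.1},{"dp":[-0.5,-0.25,9],"twist":0,"fingers":0.1},{"dp":[-0.5,-0.25,9],"twist":0,"fingers":0.1},{"dp":[-0.5,-0.25,9],"twist":0,"fingers":0.1}]'
python3 - <<'E'
from h import *
c=cam('wrist'); np.savez('w3.npz',**c)
print([env.get_obs()[k] for k in('tool_pos','force','wrist_torque')])
cv2.imwrite('pics/w3.png',c['pixels'])
E
```

```text
time_s: 7.5
tool_pos: [0.5592, -0.0579, 0.0554]
tool_rot: [180.0, 0.1, 162.8]
force: [-0.2, 0.2, -2.4]
grip_width: 0.0234
grasp_force: 30.0
[array([ 0.55914788, -0.05787197,  0.05529594]), array([-0.52609433, -0.33709726, -2.19714465]), array([ 0.00086577, -0.03504698, -0.01208684])]
```

View pics/w3.png

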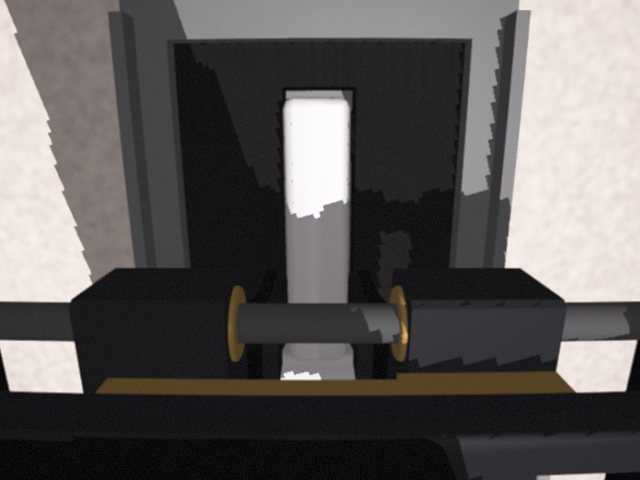

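Wrist view: the cutout outline (columns 283–356, end at row 88) shows around the stem. Now the residual offset.

Run:
```python
from h import *
c=dict(np.load('w3.npz')); g=c['pixels'].mean(2)
for r in (92,94,150,180): print(r,g[r,270:366].round(0).astype(int).tolist()) if r in(92,) else None
a=np.radians(-17); R=np.array([[np.cos(a),-np.sin(a)],[np.sin(a),np.cos(a)]]); C0=np.array([.5429,-.0492])
f=lambda uv,z:((plane(c,uv,z)[:,:2]-C0)@R*1000).round(1).tolist()
print('cut',f([(283,95),(356,95),(283,100),(356,100),(319,87)],.038)); print('stem',f([(283.5,120),(349.5,120),(317,96)],.065))
print(g[80:105,310:325].mean(1).round(0).astype(int).tolist())
```

```text
92 [37, 40, 35, 40, 36, 37, 36, 35, 35, 38, 33, 35, 26, 21, 15, 59, 115, 146, 151, 148, 149, 150, 152, 150, 149, 150, 152, 151, 153, 150, 152, 153, 151, 153, 151, 154, 154, 155, 157, 156, 150, 158, 159, 158, 157, 157, 158, 159, 161, 159, 156, 159, 159, 160, 158, 158, 158, 158, 160, 157, 160, 157, 158, 159, 159, 157, 158, 157, 159, 159, 155, 135, 91, 72, 75, 76, 74, 72, 77, 76, 73, 67, 51, 21, 10, 16, 24, 33, 32, 36, 34, 39, 37, 34, 40, 32]
cut [[-62.2, -17.3], [-62.1, 12.4], [-60.2, -17.3], [-60.1, 12.4], [-65.2, -2.6]]
stem [[-52.0, -15.3], [-51.9, 7.9], [-60.0, -3.5]]
[36, 36, 36, 36, 36, 35, 28, 17, 12, 33, 91, 146, 158, 158, 158, 156, 146, 137, 159, 194, 218, 227, 235, 241, 246]
```

```bash
python3 -m jog '[{"dp":[0.18,0.12,0],"twist":0,"fingers":0.1},{"dp":[0.18,0.12,0],"twist":0,"fingers":0.1},{"dp":[0.18,0.12,0.5],"twist":0,"fingers":0.1},{"dp":[0.18,0.12,1],"twist":0,"fingers":0.1},{"dp":[0.18,0.12,1.35],"twist":0,"fingers":0.1},{"dp":[0.18,0.12,1.35],"twist":0,"fingers":0.1}]'
python3 - <<'E'
from h import *
c=cam('wrist'); np.savez('w4.npz',**c)
cv2.imwrite('pics/w4.png',c['pixels']); g=c['pixels'].mean(2)
print([env.get_obs()[k].round(4) for k in('tool_pos','force','wrist_torque')])
for r in (130,160): print(g[r,265:375].round(0).astype(int).tolist())
print(g[50:110,310:325].mean(1).round(0).astype(int).tolist())
E
```

```text
time_s: 8.3
tool_pos: [0.558, -0.0564, 0.0414]
tool_rot: [180.0, 0.1, 162.8]
force: [0.5, -0.8, 1.7]
grip_width: 0.0235
grasp_force: 30.0
[array([ 0.558 , -0.0564,  0.0414]), array([ 1.2229, -0.2204,  1.3116]), array([-0.1258, -0.2074, -0.0331])]
[39, 35, 34, 34, 38, 34, 37, 35, 36, 34, 35, 36, 25, 16, 21, 15, 16, 34, 87, 145, 183, 207, 217, 224, 231, 236, 241, 245, 248, 248, 248, 248, 249, 249, 249, 248, 249, 249, 249, 250, 250, 251, 251, 251, 251, 252, 252, 252, 252, 252, 252, 252, 252, 252, 252, 252, 252, 251, 252, 251, 251, 252, 251, 252, 252, 252, 252, 252, 252, 252, 252, 252, 252, 252, 252, 252, 251, 248, 244, 238, 231, 224, 205, 178, 137, 79, 34, 19, 20, 19, 20, 30, 33, 36, 39, 36, 39, 36, 38, 37, 37, 37, 39, 38, 33, 38, 31, 37, 37, 38]
[35, 38, 34, 37, 36, 37, 33, 36, 33, 34, 35, 35, 33, 30, 23, 31, 30, 26, 46, 90, 136, 186, 209, 219, 225, 232, 238, 243, 246, 248, 248, 248, 248, 248, 248, 248, 249, 249, 249, 249, 250, 250, 250, 250, 251, 251, 252, 252, 252, 252, 252, 252, 252, 252, 252, 252, 252, 251, 251, 251, 251, 251, 251, 251, 252, 252, 252, 252, 252, 252, 252, 253, 252, 252, 252, 252, 250, 248, 243, 237, 230, 220, 198, 164, 122, 60, 16, 17, 17, 17, 23, 31, 37, 36, 36, 35, 37, 39, 34, 36, 37, 38, 39, 35, 38, 33, 36, 38, 38, 39]
[37, 36, 36, 36, 36, 36, 37, 36, 36, 36, 37, 36, 36, 36, 36, 36, 36, 36, 36, 36, 36, 36, 36, 37, 37, 36, 37, 36, 35, 36, 36, 36, 36, 36, 37, 36, 36, 32, 19, 12, 21, 58, 112, 151, 158, 155, 142, 130, 154, 193, 219, 228, 235, 241, 245, 248, 250, 251, 252, 252]
```

```bash
python3 -m jog '[{"dp":[0,0,0],"twist":0,"fingers":0.5},{"dp":[0,0,0],"twist":0,"fingers":0.5},{"dp":[0,0,0],"twist":0,"fingers":0.5},{"dp":[0,0,0],"twist":0,"fingers":0.5},{"dp":[0.3,0,-3],"twist":0,"fingers":0},{"dp":[0.3,0,-3],"twist":0,"fingers":0},{"dp":[0.3,0,-3],"twist":0,"fingers":0},{"dp":[0.3,0,-3],"twist":0,"fingers":0}]'
python3 -m jog '[{"dp":[0,0,0],"twist":0,"fingers":0},{"dp":[0,0,0],"twist":0,"fingers":0},{"dp":[0,0,0],"twist":0,"fingers":0},{"dp":[0,0,1.8],"twist":0,"fingers":0},{"dp":[0,0,2.2],"twist":0,"fingers":0},{"dp":[0,0,2.6],"twist":0,"fingers":0},{"dp":[0,0,2.9],"twist":0,"fingers":0},{"dp":[0,0,2.9],"twist":0,"fingers":0}]'
```

```text
time_s: 9.35
tool_pos: [0.5537, -0.0552, 0.0701]
tool_rot: [-180.0, -0.1, 162.8]
force: [0.7, 0.4, -0.1]
grip_width: 0.0117
grasp_force: 0.0
time_s: 10.35
tool_pos: [0.5539, -0.055, 0.0425]
tool_rot: [180.0, -0.1, 162.8]
force: [-2.4, 0.4, 6.3]
grip_width: 0.0002
grasp_force: 3.2
```

```bash
python3 -m jog '[{"dp":[0,0,0.2],"twist":0,"fingers":0},{"dp":[0,0,0.3],"twist":0,"fingers":0},{"dp":[0,0,0.3],"twist":0,"fingers":0}]'
python3 -m jog '[{"dp":[0,0,0.2],"twist":0,"fingers":0},{"dp":[0,0,0.2],"twist":0,"fingers":0}]'
python3 -m jog '[{"dp":[0,0,-3],"twist":0,"fingers":0},{"dp":[0,0,-9],"twist":0,"fingers":0},{"dp":[0,0,-12],"twist":0,"fingers":0.3},{"dp":[0,0,-12],"twist":0,"fingers":0.3}]'
python3 - <<'E'
from h import *
c=cam('wrist'); np.savez('w5.npz',**c); P=cloud(c); ok=c['depth']>0
a=np.radians(-17); R=np.array([[np.cos(a),-np.sin(a)],[np.sin(a),np.cos(a)]]); C0=np.array([.5429,-.0492])
q=(P[...,:2]-C0)@R*1000; g=c['pixels'].mean(2)
m=comp(ok&(g>60)&(abs(q[...,1])<45)&(q[...,0]>-75)&(q[...,0]<70)&(abs(P[...,2]-.042)<.012),(0,0,640,480))
f=P[m]; print('n',m.sum(),'z',np.percentile(f[:,2],[10,50,90]),'x',q[m][:,0].min(),q[m][:,0].max())
for lo,hi in((-62,-45),(-45,-25),(-25,0),(0,38)): 
    s=m&(q[...,0]>lo)&(q[...,0]<hi); print(lo,s.sum(),np.median(P[s][:,2]) if s.any() else '',np.percentile(q[s][:,1],[3,97]).round(1) if s.any() else '')
s=ok&(abs(q[...,1])>25)&(abs(q[...,1])<50)&(abs(q[...,0])<60)&(g<50); print('foam z',np.median(P[s][:,2]))
cv2.imwrite('pics/w5.png',c['pixels']); go(.45,-.319,.2,-8)
E
```

```text
time_s: 10.72
tool_pos: [0.554, -0.055, 0.0423]
tool_rot: [179.9, -0.1, 162.8]
force: [-9.8, 1.2, 26.5]
grip_width: 0.0001
grasp_force: 12.8
time_s: 10.98
tool_pos: [0.554, -0.055, 0.0422]
tool_rot: [179.9, -0.1, 162.8]
force: [-14.4, 2.3, 38.5]
grip_width: 0.0006
grasp_force: 19.3
time_s: 11.48
tool_pos: [0.5559, -0.0554, 0.1596]
tool_rot: [179.9, 0.3, 162.8]
force: [0.4, -0.0, -0.6]
grip_width: 0.0134
grasp_force: 0.0
n 7896 z [0.04048744 0.04248478 0.04351065] x -62.24242263095038 65.14754491018054
-62 1003 0.04239585000476924 [-14.2   9. ]
-45 1136 0.0425483743452207 [-13.8   9.1]
-25 1341 0.042582863419868174 [-13.7   8.6]
0 2179 0.04237604498926743 [-28.8  22.7]
foam z 0.25458409669300175
from [ 0.5546 -0.0553  0.1576] [1.800e+02 1.000e-01 1.628e+02] dp [  2.2  -28.28  -4.27] twist -9.2
```

The gauge is home: flat, top at 42.4 mm, outline in line with the cutout. Now the lid.

```bash
python3 -m jog '[{"dp":[0.4,-5.6,0],"twist":-4,"fingers":1},{"dp":[0.8,-11.2,0],"twist":-9,"fingers":1},{"dp":[1,-17,0],"twist":-9,"fingers":1},{"dp":[1.2,-23,0],"twist":-9,"fingers":1},{"dp":[1.4,-28.1,0],"twist":-9,"fingers":1},{"dp":[1.4,-28.1,0],"twist":-9,"fingers":1},{"dp":[1.4,-28.1,0],"twist":-9,"fingers":1},{"dp":[1.4,-28.1,0],"twist":-9,"fingers":1}]' 60
python3 - <<'E'
from h import *
c=cam('wrist'); np.savez('w6.npz',**c); P=cloud(c); Z=P[...,2]; ok=c['depth']>0
m=comp(ok&(abs(Z-.038)<.006)&(np.hypot(P[...,0]-.458,P[...,1]+.319)<.06),(0,0,640,480)); q=P[m][:,:2]; print(m.sum(),cv2.minAreaRect((q*1000).astype(np.float32)),np.median(Z[m]))
m=comp(ok&(abs(Z-.007)<.004)&(np.hypot(P[...,0]-.458,P[...,1]+.319)<.14),(0,0,640,480)); q=P[m][:,:2]; a=np.radians(-8); R=np.array([[np.cos(a),-np.sin(a)],[np.sin(a),np.cos(a)]]); w=(q-[.458,-.319])@R*1000
s=(abs(w[:,0])<80);print('plate y',np.percentile(w[s,1],[1,99]),'xmin',w[:,0].min(),w[:,0].max())
go(.458,-.3194,.011,-8); cv2.imwrite('pics/w6.png',c['pixels'])
E
```

```text
time_s: 12.52
tool_pos: [0.4585, -0.3175, 0.1561]
tool_rot: [179.9, -0.1, 172.0]
force: [-0.5, 1.1, 0.3]
grip_width: 0.086
grasp_force: 0.0
3109 ((456.2934265136719, -322.098876953125), (79.95095825195312, 17.82128143310547), 81.76541137695312) 0.03865424751985982
plate y [-68.15563145  61.14351267] xmin -100.38905683747043 68.2338299086876
from [ 0.4587 -0.3177  0.1564] [179.9  -0.  172. ] dp [ 0.03 -0.19 14.54] twist -0.0
```

View pics/w6.png

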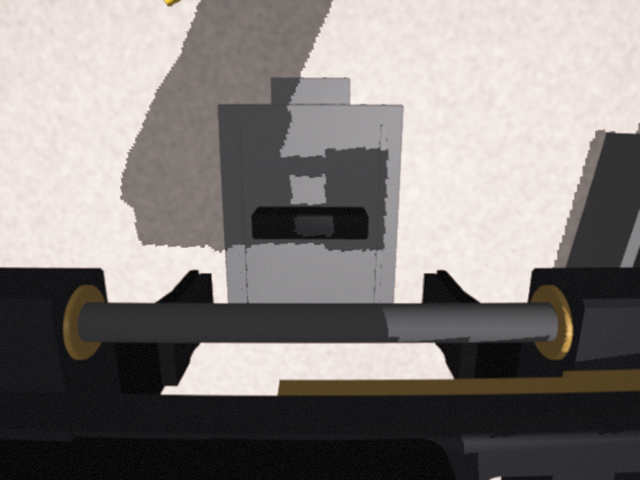

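Wrist view: the black handle is at (310,223) with the tongue up at (310,90). Wrist offset: shift x +0.18, y −0.47 cm. I'll grip the handle over its 80 mm ends.

```bash
python3 -m jog '[{"dp":[0.18,-0.47,5],"twist":0,"fingers":1},{"dp":[0.18,-0.47,9],"twist":0,"fingers":1},{"dp":[0.18,-0.47,11],"twist":0,"fingers":1},{"dp":[0.18,-0.47,11],"twist":0,"fingers":1},{"dp":[0.18,-0.47,12],"twist":0,"fingers":1}]'
python3 -m jog '[{"dp":[0,0,0.7],"twist":0,"fingers":1},{"dp":[0,0,1.4],"twist":0,"fingers":1},{"dp":[0,0,2],"twist":0,"fingers":1},{"dp":[0,0,2.2],"twist":0,"fingers":1},{"dp":[0,0,2.2],"twist":0,"fingers":0.8},{"dp":[0,0,2.2],"twist":0,"fingers":0.8},{"dp":[0,0,2.2],"twist":0,"fingers":0.8}]' 60
```

```text
time_s: 13.2
tool_pos: [0.4572, -0.3242, 0.0384]
tool_rot: [-180.0, 0.2, 171.9]
force: [-1.3, 0.7, 0.3]
grip_width: 0.0873
grasp_force: 0.0
time_s: 14.08
tool_pos: [0.4555, -0.3236, 0.015]
tool_rot: [180.0, -0.0, 171.8]
force: [-1.0, 0.4, -1.4]
grip_width: 0.0797
grasp_force: 60.0
```

```bash
python3 -m jog '[{"dp":[0,0,-4],"twist":0,"fingers":0.8},{"dp":[0,0,-10],"twist":0,"fingers":0.8},{"dp":[0,0,-16],"twist":0,"fingers":0.8},{"dp":[0,0,-17],"twist":0,"fingers":0.8},{"dp":[0,0,-17],"twist":0,"fingers":0.8}]'
python3 - <<'E'
from h import *
C=np.array([.5422,-.0515]); a=np.radians(-17.2); R=np.array([[np.cos(a),-np.sin(a)],[np.sin(a),np.cos(a)]])
for f in('s2','scene0','top0'):
    s=dict(np.load(f+'.npz')); P=cloud(s); q=(P[...,:2]-C)@R*1000; Z=P[...,2]; k=(s['depth']>0)&(abs(q[...,1])<22)&(q[...,0]>93)&(q[...,0]<170)
    for z in np.arange(.05,.18,.015):
        m=k&(abs(Z-z)<.0075); 
        if m.any(): print(f,z.round(3),m.sum(),'x',np.percentile(q[m][:,0],[3,50,97]).round(0),'y',np.percentile(q[m][:,1],[3,97]).round(0))
t=T(C,-17.2,[0,0]); go(*t,.2,-17.2)
E
```

```text
time_s: 14.7
tool_pos: [0.4553, -0.3238, 0.1847]
tool_rot: [180.0, 0.0, 171.8]
force: [0.1, 1.0, -3.9]
grip_width: 0.0793
grasp_force: 60.0
s2 0.05 122 x [ 94. 119. 131.] y [-20.  14.]
s2 0.065 72 x [113. 129. 132.] y [-17.  14.]
s2 0.08 114 x [114. 127. 131.] y [-16.  16.]
s2 0.095 40 x [121. 126. 129.] y [-8.  5.]
s2 0.11 41 x [119. 126. 129.] y [-7.  7.]
s2 0.125 65 x [111. 126. 131.] y [-8.  3.]
s2 0.14 40 x [119. 128. 132.] y [-8.  3.]
s2 0.155 58 x [121. 130. 132.] y [-8.  4.]
s2 0.17 16 x [121. 125. 130.] y [-8.  4.]
scene0 0.05 128 x [ 94. 120. 132.] y [-20.  13.]
scene0 0.065 72 x [113. 129. 131.] y [-17.  14.]
scene0 0.08 113 x [115. 127. 132.] y [-16.  16.]
scene0 0.095 42 x [120. 126. 128.] y [-8.  5.]
scene0 0.11 46 x [120. 127. 129.] y [-8.  6.]
scene0 0.125 65 x [110. 125. 131.] y [-9.  4.]
scene0 0.14 40 x [122. 128. 132.] y [-8.  4.]
scene0 0.155 57 x [120. 129. 132.] y [-8.  4.]
scene0 0.17 15 x [121. 124. 129.] y [-5.  4.]
top0 0.05 62 x [ 93.  98. 117.] y [-21.  20.]
top0 0.065 10 x [ 95. 112. 119.] y [-15.  18.]
top0 0.08 50 x [112. 118. 130.] y [-12.  19.]
top0 0.095 2 x [119. 119. 120.] y [ 9. 10.]
top0 0.125 22 x [106. 112. 121.] y [-5. 10.]
top0 0.14 18 x [107. 114. 120.] y [-3. 10.]
top0 0.155 19 x [115. 119. 129.] y [-4. 10.]
top0 0.17 22 x [117. 123. 129.] y [-3.  9.]
from [ 0.4553 -0.3238  0.1847] [180.    0.  171.8] dp [-4.72 28.19 -1.52] twist 9.0
```

```bash
python3 -m jog '[{"dp":[-0.8,5.5,-1.5],"twist":3,"fingers":0.8},{"dp":[-1.6,11,-1.5],"twist":6,"fingers":0.8},{"dp":[-2.5,16.5,-1.5],"twist":9,"fingers":0.8},{"dp":[-3.5,22,-1.5],"twist":9,"fingers":0.8},{"dp":[-4.3,26,-1.5],"twist":9,"fingers":0.8},{"dp":[-4.7,28.2,-1.5],"twist":9,"fingers":0.8},{"dp":[-4.7,28.2,-1.5],"twist":9,"fingers":0.8},{"dp":[-4.7,28.2,-1.5],"twist":9,"fingers":0.8}]'
python3 - <<'E'
from h import *
C=np.array([.5422,-.0515])
c=cam('wrist'); np.savez('w7.npz',**c); cv2.imwrite('pics/w7.png',c['pixels'])
s=cam('scene'); np.savez('s7.npz',**s); cv2.imwrite('pics/s7.png',s['pixels'][180:420,180:480])
go(*C,.1,-17.2)
E
```

```text
time_s: 15.7
tool_pos: [0.5408, -0.053, 0.1982]
tool_rot: [-179.9, -0.2, 162.7]
force: [-0.8, -0.5, -3.2]
grip_width: 0.0794
grasp_force: 60.0
from [ 0.5413 -0.0533  0.1992] [-1.799e+02 -1.000e-01  1.627e+02] dp [-0.04  0.21  9.92] twist -0.1
```

View pics/w7.png

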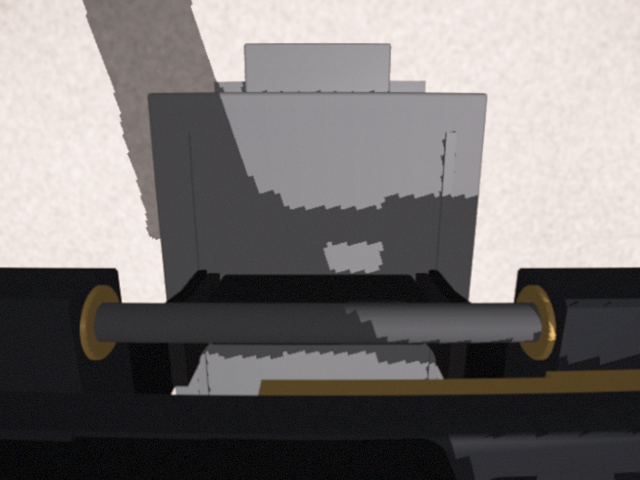

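Wrist view: the lid is held level, its tongue at (317,60) over the case lip, whose ends show at columns 216–425, row 88. Now measuring tongue against lip.

```bash
cat >> h.py <<'E'
def lidfit(c,C=(.5422,-.0515),yaw=-17.2):
    "tongue tip, plate corner line, tilt, in case frame (mm), from a wrist picture"
    P=cloud(c); ok=c['depth']>0; a=np.radians(yaw); R=np.array([[np.cos(a),-np.sin(a)],[np.sin(a),np.cos(a)]])
    q=np.dstack([(P[...,:2]-C)@R,P[...,2]])*1000
    zt=env.get_obs()['tool_pos'][2]*1000
    v,u=np.mgrid[:480,:640]
    m=comp(ok&(abs(q[...,2]-(zt-8))<14)&(v<265),(0,0,640,480)); w=q[m]
    p=w[(abs(w[:,1])<60)]
    xm=w[:,0].min(); pl=w[w[:,0]>xm+22]; k=np.linalg.lstsq(np.c_[pl[:,:2],np.ones(len(pl))],pl[:,2],rcond=None)[0]
    tg=w[w[:,0]<xm+14]; side=w[(w[:,0]>xm+30)&(w[:,0]<xm+55)]
    print('n',len(w),'tip x',xm.round(1),'tongue y',np.percentile(tg[:,1],[1,99]).round(1),'z',np.median(tg[:,2]).round(1),'plate y',np.percentile(side[:,1],[1,99]).round(1),'plate tilt rad x,y',k[:2].round(4),'top z at tip+18',(k[0]*(xm+18)+k[2]).round(1),'at +196',(k[0]*(xm+196)+k[2]).round(1),'tcp z',zt.round(1))
    l=q[ok&(abs(q[...,2]-64)<4)&(abs(q[...,0]+108)<14)&(abs(q[...,1])<50)]
    if len(l)>30: print('lip',len(l),'x',np.percentile(l[:,0],[1,99]).round(1),'y',np.percentile(l[:,1],[1,99]).round(1))
E
python3 -c "
from h import *
lidfit(dict(np.load('w7.npz')))"
```

```text
n 63190 tip x -99.9 tongue y [-29.2  25.3] z 190.2 plate y [-66.2  62. ] plate tilt rad x,y [-0.0018 -0.0023] top z at tip+18 192.2 at +196 191.9 tcp z 199.2
```

```bash
python3 -m jog '[{"dp":[0,0.2,4],"twist":0,"fingers":0.8},{"dp":[0,0.2,8],"twist":0,"fingers":0.8},{"dp":[0,0.2,9.9],"twist":0,"fingers":0.8},{"dp":[-0.7,0.2,9.9],"twist":0,"fingers":0.8},{"dp":[-0.7,0.2,9.9],"twist":0,"fingers":0.8},{"dp":[-0.7,0.2,9.9],"twist":0,"fingers":0.8}]'
python3 - <<'E'
from h import *
c=cam('wrist'); np.savez('w8.npz',**c); cv2.imwrite('pics/w8.png',c['pixels']); lidfit(c)
P=cloud(c); a=np.radians(-17.2); R=np.array([[np.cos(a),-np.sin(a)],[np.sin(a),np.cos(a)]]); q=np.dstack([(P[...,:2]-[.5422,-.0515])@R,P[...,2]])*1000
for s in(-1,1):
    w=q[(c['depth']>0)&(abs(q[...,2]-56)<5)&(abs(s*q[...,1]-73)<8)&(q[...,0]>-92)&(q[...,0]<-20)]; print('rim',s,len(w),np.percentile(w[:,1],[2,98]) if len(w) else '')
E
```

```text
time_s: 16.55
tool_pos: [0.5505, -0.0521, 0.1024]
tool_rot: [180.0, 0.1, 162.8]
force: [-0.4, 1.0, -4.1]
grip_width: 0.0795
grasp_force: 60.0
n 63162 tip x -90.8 tongue y [-25.6  29. ] z 94.0 plate y [-62.4  65.8] plate tilt rad x,y [0.0034 0.0006] top z at tip+18 96.1 at +196 96.7 tcp z 102.3
lip 7453 x [-113.2  -97.4] y [-39.9  38.6]
rim -1 479 [-75.49675053 -70.09946786]
rim 1 498 [69.12147084 74.46255744]
```

View pics/w8.png

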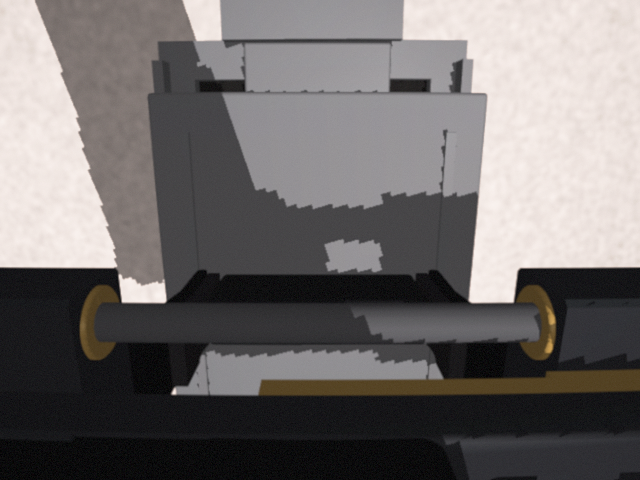

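```bash
python3 -m jog '[{"dp":[0.15,-0.22,1.5],"twist":0,"fingers":0.8},{"dp":[0.15,-0.22,2.8],"twist":0,"fingers":0.8},{"dp":[0.15,-0.22,3.3],"twist":0,"fingers":0.8},{"dp":[0.15,-0.22,3.3],"twist":0,"fingers":0.8}]'
python3 -m jog '[{"dp":[0,0,0.15],"twist":0,"fingers":0.8},{"dp":[0,0,0.25],"twist":0,"fingers":0.8},{"dp":[0,0,0.35],"twist":0,"fingers":0.8},{"dp":[0,0,0.35],"twist":0,"fingers":0.8}]'
python3 - <<'E'
from h import *
c=cam('wrist'); np.savez('w9.npz',**c); cv2.imwrite('pics/w9.png',c['pixels']); lidfit(c); print(env.get_obs()['force'],env.get_obs()['wrist_torque'])
E
```

```text
time_s: 17.1
tool_pos: [0.5472, -0.0534, 0.0679]
tool_rot: [-180.0, -0.0, 162.8]
force: [0.3, 0.6, -2.6]
grip_width: 0.0795
grasp_force: 60.0
time_s: 17.6
tool_pos: [0.5474, -0.0532, 0.0654]
tool_rot: [180.0, 0.0, 162.8]
force: [-5.3, 1.6, 5.3]
grip_width: 0.0798
grasp_force: 60.0
n 91138 tip x -106.8 tongue y [-72.7  71.7] z 48.4 plate y [-74.  73.] plate tilt rad x,y [0.0688 0.0014] top z at tip+18 53.6 at +196 65.8 tcp z 65.5
lip 6621 x [-106.3  -97.2] y [-39.8  38.6]
[-4.84588208  1.13569589  5.4999019 ] [-0.04861975  0.59613759 -0.0546364 ]
```

```bash
cat >> h.py <<'E'
def tilt(c,C=(.5422,-.0515),yaw=-17.2):
    P=cloud(c); ok=c['depth']>0; a=np.radians(yaw); R=np.array([[np.cos(a),-np.sin(a)],[np.sin(a),np.cos(a)]])
    q=np.dstack([(P[...,:2]-C)@R,P[...,2]])*1000; v,u=np.mgrid[:480,:640]
    s=ok&(v<260)&(v>110)&(abs(q[...,1])<52)&(q[...,0]<-15)&(q[...,0]>-66)&(q[...,2]>40)&(q[...,2]<100); w=q[s]
    k=np.polyfit(w[:,0],w[:,2],1); t=q[ok&(abs(q[...,1])<20)&(q[...,0]<-60)&(v<150)]
    prof=[(x,np.median(t[abs(t[:,0]-x)<1][:,2]).round(1)) for x in range(-110,-62,4) if (abs(t[:,0]-x)<1).sum()>5]
    print('slope',k[0].round(4),'underside at x=-92,-100,92:',[(np.polyval(k,x)-8).round(1) for x in(-92,-100,92)],'n',len(w)); print('profile',prof)
E
python3 -c "
from h import *
tilt(dict(np.load('w9.npz')))"
```

```text
slope 0.0414 underside at x=-92,-100,92: [np.float64(47.4), np.float64(47.1), np.float64(55.0)] n 32552
profile [(-106, np.float64(64.7)), (-102, np.float64(64.7)), (-98, np.float64(61.5)), (-94, np.float64(46.8)), (-90, np.float64(53.5)), (-86, np.float64(53.6)), (-82, np.float64(53.8)), (-78, np.float64(53.9)), (-74, np.float64(55.6)), (-70, np.float64(56.2)), (-66, np.float64(56.5))]
```

View pics/w9.png

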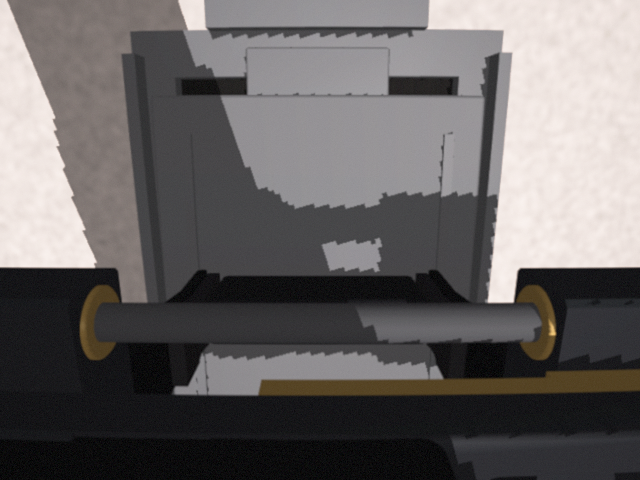

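Wrist view: the tongue, front edge at row 47, is between the rims and just ahead of the lip edge at row 27. The lid is tilted 0.041, so the tongue's underside is at 47 mm and it fits under the lip. Sliding in.

```bash
python3 -m jog '[{"dp":[0,0,-0.05],"twist":0,"fingers":0.8},{"dp":[0.4,0,-0.05],"twist":0,"fingers":0.8},{"dp":[0.8,0,-0.05],"twist":0,"fingers":0.8},{"dp":[1.2,0,-0.05],"twist":0,"fingers":0.8},{"dp":[1.5,0,-0.05],"twist":0,"fingers":0.8},{"dp":[1.5,0,-0.05],"twist":0,"fingers":0.8},{"dp":[1.5,0,-0.05],"twist":0,"fingers":0.8}]'
python3 - <<'E'
from h import *
c=cam('wrist'); np.savez('w10.npz',**c); tilt(c); print(env.get_obs()['tool_pos'],env.get_obs()['force'],env.get_obs()['wrist_torque'])
g=c['pixels'].mean(2)[10:130,317]; print(g.round(0).astype(int).tolist())
E
```

```text
time_s: 18.52
tool_pos: [0.5321, -0.0486, 0.0646]
tool_rot: [-180.0, -0.1, 162.8]
force: [-1.3, 0.3, -1.6]
grip_width: 0.0797
grasp_force: 60.0
slope 0.0267 underside at x=-92,-100,92: [np.float64(48.3), np.float64(48.1), np.float64(53.2)] n 25727
profile [(-110, np.float64(64.7)), (-106, np.float64(64.8)), (-102, np.float64(64.8)), (-98, np.float64(63.6)), (-94, np.float64(54.2)), (-90, np.float64(56.0)), (-86, np.float64(56.4)), (-82, np.float64(56.5)), (-78, np.float64(56.6)), (-74, np.float64(56.7)), (-70, np.float64(56.8))]
[ 0.53233889 -0.04873376  0.06459956] [-0.29870009 -0.18776208 -2.11043555] [0.0484547  0.0713153  0.01012151]
[229, 178, 151, 150, 151, 153, 152, 151, 153, 153, 152, 151, 151, 151, 153, 152, 153, 153, 155, 151, 155, 151, 155, 154, 152, 153, 154, 155, 155, 154, 154, 155, 153, 157, 154, 152, 153, 156, 155, 155, 153, 156, 158, 156, 155, 153, 156, 155, 156, 156, 155, 158, 155, 159, 157, 158, 156, 158, 158, 156, 156, 159, 149, 96, 86, 136, 152, 153, 154, 153, 153, 154, 152, 153, 152, 153, 155, 152, 154, 154, 154, 156, 154, 138, 112, 115, 133, 145, 149, 149, 145, 147, 148, 149, 147, 149, 148, 147, 148, 149, 148, 148, 149, 147, 148, 149, 150, 148, 148, 149, 148, 149, 148, 147, 147, 147, 146, 148, 149, 148]
```

```bash
python3 -m jog '[{"dp":[0,0,0.15],"twist":0,"fingers":0.8},{"dp":[0,0,0.15],"twist":0,"fingers":1},{"dp":[0,0,0.15],"twist":0,"fingers":1},{"dp":[0,0,0.15],"twist":0,"fingers":1},{"dp":[0,0,-2],"twist":0,"fingers":1},{"dp":[0,0,-5],"twist":0,"fingers":1},{"dp":[0,0,-11],"twist":0,"fingers":0.5},{"dp":[0,0,-16.5],"twist":0,"fingers":0.5}]'
python3 - <<'E'
from h import *
c=cam('wrist'); np.savez('w11.npz',**c); tilt(c); s=cam('scene'); np.savez('s11.npz',**s); C=[.5422,-.0515]
P=cloud(c); ok=c['depth']>0; a=np.radians(-17.2); R=np.array([[np.cos(a),-np.sin(a)],[np.sin(a),np.cos(a)]]); q=np.dstack([(P[...,:2]-C)@R,P[...,2]])*1000
w=q[ok&(abs(q[...,2]-84)<6)&(abs(q[...,0])<40)&(abs(q[...,1])<60)]; print('handle',len(w),w.min(0) if len(w) else'',w.max(0) if len(w) else '')
P=cloud(s); q=np.dstack([(P[...,:2]-C)@R,P[...,2]])*1000; ok=s['depth']>0
w=q[ok&(abs(q[...,2]-84)<4)&(abs(q[...,0])<40)&(abs(q[...,1])<60)]; print('handle scene',w.mean(0))
w=q[ok&(abs(q[...,1])<40)&(q[...,0]>30)&(q[...,0]<84)&(abs(q[...,2]-56)<10)]; print('plate',len(w),np.polyfit(w[:,0],w[:,2],1) if len(w)>9 else '')
g=T(C,-17.2,[.122,0]); go(*g,.215,-17.2)
E
```

```text
time_s: 19.58
tool_pos: [0.533, -0.049, 0.232]
tool_rot: [180.0, 0.0, 162.8]
force: [0.3, 0.7, -0.1]
grip_width: 0.0744
grasp_force: 0.0
slope 0.2622 underside at x=-92,-100,92: [np.float64(37.6), np.float64(35.5), np.float64(85.8)] n 9191
profile [(-110, np.float64(64.8)), (-106, np.float64(64.7)), (-102, np.float64(65.0)), (-98, np.float64(64.5)), (-94, np.float64(53.3)), (-90, np.float64(53.8)), (-86, np.float64(55.5)), (-82, np.float64(55.5)), (-78, np.float64(55.4)), (-74, np.float64(55.7)), (-70, np.float64(55.8)), (-66, np.float64(56.2))]
handle 2737 [-18.44154912 -40.39527088  78.06883684] [-8.18456147e-03  3.97628667e+01  8.99356596e+01]
handle scene [-5.30106842 -3.19005369 84.3292805 ]
plate 564 [2.58213461e-02 5.57560249e+01]
from [ 0.5369 -0.0494  0.2372] [179.7   0.7 162.8] dp [-12.74  -0.05   2.37] twist -0.0
```

The lid is in place: handle at case x −9, tongue under the lip, other end resting on the pads inside the rim. Now the clamp lever.

```bash
python3 -m jog '[{"dp":[-5,0,0],"twist":0,"fingers":0.5},{"dp":[-10,0,0],"twist":0,"fingers":0.5},{"dp":[-12.7,0,0],"twist":0,"fingers":0.5},{"dp":[-12.7,0,2],"twist":0,"fingers":0.5},{"dp":[-12.7,0,2],"twist":0,"fingers":0.5},{"dp":[-12.7,0,2],"twist":0,"fingers":0.5}]' 25
python3 - <<'E'
from h import *
C=[.5422,-.0515]; s=cam('scene'); cv2.imwrite('pics/s12.png',cv2.resize(s['pixels'][170:350,230:430],None,fx=3,fy=3)); g=T(C,-17.2,[.122,0]); go(*g,.142,-17.2)
E
```

```text
time_s: 20.42
tool_pos: [0.6535, -0.0859, 0.2099]
tool_rot: [180.0, -0.0, 162.8]
force: [-0.5, 0.5, 0.7]
grip_width: 0.0437
grasp_force: 0.0
from [ 0.6538 -0.0861  0.2106] [180.    0.  162.8] dp [-0.51 -0.    6.86] twist 0.0
```

View pics/s12.png

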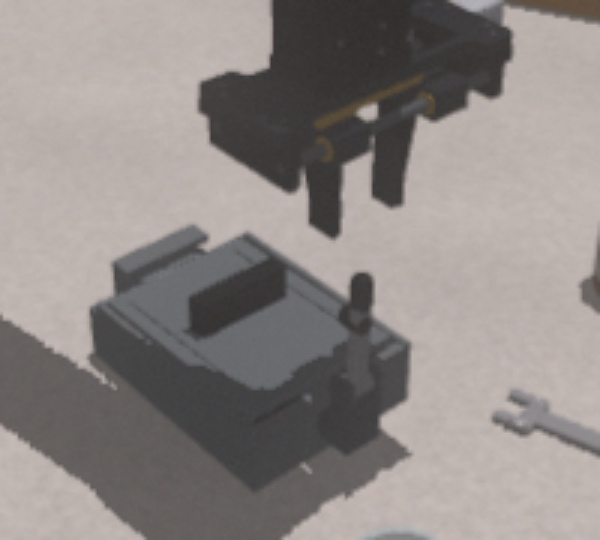

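Scene view: the lid lies in the case, and the upright lever (crop 360,290) stands below the gap between the fingers (325,220)–(390,190). I'll descend and grip it.

```bash
python3 -m jog '[{"dp":[-0.5,0,0],"twist":0,"fingers":0.5},{"dp":[-0.5,0,4],"twist":0,"fingers":0.5},{"dp":[-0.5,0,6.9],"twist":0,"fingers":0.5},{"dp":[-0.5,0,6.9],"twist":0,"fingers":0.1},{"dp":[-0.5,0,6.9],"twist":0,"fingers":0.1},{"dp":[-0.5,0,6.9],"twist":0,"fingers":0.1},{"dp":[-0.5,0,6.9],"twist":0,"fingers":0.1},{"dp":[-0.5,0,6.9],"twist":0,"fingers":0.1}]' 25
python3 - <<'E'
import numpy as np
r=.080
for d in range(0,91,10):
    t=np.radians(90-d); print(d,'dx tool',round(100*r*np.cos(t),2),'dz down',round(100*r*(1-np.sin(t)),2))
E
```

```text
time_s: 21.48
tool_pos: [0.6602, -0.0877, 0.1428]
tool_rot: [179.9, 0.2, 162.8]
force: [0.3, 0.6, 5.3]
grip_width: 0.0152
grasp_force: 25.0
0 dx tool 0.0 dz down 0.0
10 dx tool 1.39 dz down 0.12
20 dx tool 2.74 dz down 0.48
30 dx tool 4.0 dz down 1.07
40 dx tool 5.14 dz down 1.87
50 dx tool 6.13 dz down 2.86
60 dx tool 6.93 dz down 4.0
70 dx tool 7.52 dz down 5.26
80 dx tool 7.88 dz down 6.61
90 dx tool 8.0 dz down 8.0
```

```bash
python3 -m jog '[{"dp":[1.4,0,0.1],"twist":0,"fingers":0.1},{"dp":[2.7,0,0.5],"twist":0,"fingers":0.1},{"dp":[4.0,0,1.1],"twist":0,"fingers":0.1},{"dp":[5.1,0,1.9],"twist":0,"fingers":0.1},{"dp":[6.1,0,2.9],"twist":0,"fingers":0.1},{"dp":[6.9,0,4.0],"twist":0,"fingers":0.1},{"dp":[7.5,0,5.3],"twist":0,"fingers":0.1},{"dp":[7.5,0,5.3],"twist":0,"fingers":0.1}]' 25
python3 -m jog '[{"dp":[0.3,0,1],"twist":0,"fingers":0.1},{"dp":[0.45,0,2],"twist":0,"fingers":0.1},{"dp":[0.5,0,2.6],"twist":0,"fingers":0.1},{"dp":[0.5,0,2.6],"twist":0,"fingers":0.1}]'
python3 - <<'E'
from h import *
s=cam('scene'); np.savez('s13.npz',**s); cv2.imwrite('pics/s13.png',cv2.resize(s['pixels'][170:350,230:430],None,fx=3,fy=3))
E
```

```text
time_s: 22.48
tool_pos: [0.5862, -0.0651, 0.0884]
tool_rot: [180.0, -0.1, 162.8]
force: [-3.9, 2.2, 3.5]
grip_width: 0.0151
grasp_force: 25.0
time_s: 22.98
tool_pos: [0.5809, -0.0635, 0.0618]
tool_rot: [180.0, -0.2, 162.8]
force: [-4.8, 1.6, 3.6]
grip_width: 0.0149
grasp_force: 25.0
```

```bash
python3 -m jog '[{"dp":[0,0,0],"twist":0,"fingers":0.5},{"dp":[0,0,0],"twist":0,"fingers":0.5},{"dp":[0,0,0],"twist":0,"fingers":0.5},{"dp":[0,0,0],"twist":0,"fingers":0.5},{"dp":[0,0,-5],"twist":0,"fingers":0},{"dp":[0,0,-9],"twist":0,"fingers":0},{"dp":[0,0,-9],"twist":0,"fingers":0},{"dp":[0,0,-9],"twist":0,"fingers":0}]'
python3 - <<'E'
from h import *
C=[.5422,-.0515]; a=np.radians(-17.2); R=np.array([[np.cos(a),-np.sin(a)],[np.sin(a),np.cos(a)]])
for n in('scene','top'):
    s=cam(n); np.savez(n+'14.npz',**s); P=cloud(s); q=np.dstack([(P[...,:2]-C)@R,P[...,2]])*1000; ok=s['depth']>0
    for x in range(25,125,10):
        w=q[ok&(abs(q[...,0]-x)<5)&(abs(q[...,1])<9)&(q[...,2]<130)]; 
        if len(w): print(n,x,len(w),np.percentile(w[:,2],[10,50,90]).round(1))
    w=q[ok&(abs(q[...,1])>25)&(abs(q[...,1])<50)&(q[...,0]>30)&(q[...,0]<84)&(abs(q[...,2]-56)<10)]; print('plate',np.polyfit(w[:,0],w[:,2],1).round(3))
cv2.imwrite('pics/s14.png',cv2.resize(cam('scene')['pixels'][200:340,240:400],None,fx=4,fy=4))
go(*T(C,-17.2,[.042,0]),.08,-17.2)
E
```

```text
time_s: 24.02
tool_pos: [0.5824, -0.0642, 0.1516]
tool_rot: [180.0, -0.0, 162.8]
force: [-0.6, -0.8, 0.3]
grip_width: 0.0113
grasp_force: 0.0
scene 25 23 [54.7 56.2 57.4]
scene 35 38 [55.5 57.8 88. ]
scene 45 48 [55.7 80.3 86.6]
scene 55 50 [57.1 80.6 85.5]
scene 65 38 [57.4 76.  83.3]
scene 75 61 [57.3 75.1 81.9]
scene 85 61 [45.  58.9 79. ]
scene 95 44 [50.1 74.9 78.3]
scene 105 47 [-2.3 73.4 77.5]
scene 115 43 [-3.4 36.5 76.4]
plate [3.1000e-02 5.5504e+01]
top 25 11 [55.9 57.4 61.4]
plate [ 0.069 54.95 ]
from [ 0.5818 -0.0642  0.1506] [-1.800e+02 -1.000e-01  1.628e+02] dp [-0.06  0.05  7.06] twist 0.0
```

View pics/s14.png

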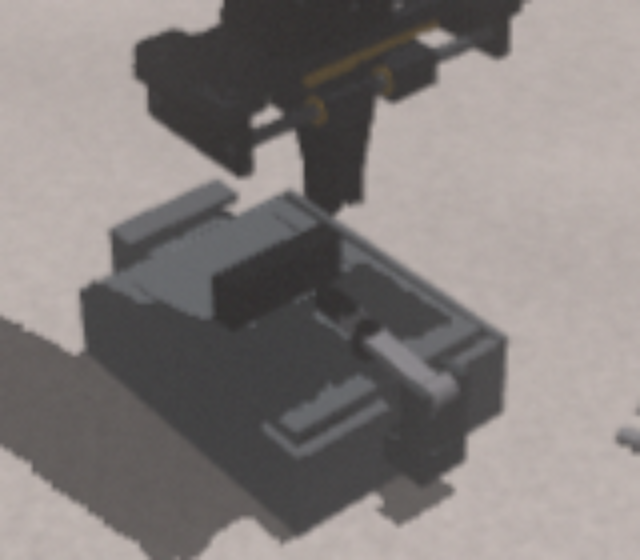

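Scene view: the lever lies almost down, about 0.1 rad on its foot, over the lid. I'll press it home from above with the fingers closed.

```bash
python3 -m jog '[{"dp":[0,0.05,3],"twist":0,"fingers":0},{"dp":[0,0.05,5.5],"twist":0,"fingers":0},{"dp":[0,0.05,6.2],"twist":0,"fingers":0},{"dp":[0,0.05,6.6],"twist":0,"fingers":0},{"dp":[0,0.05,7.0],"twist":0,"fingers":0},{"dp":[0,0.05,7.3],"twist":0,"fingers":0},{"dp":[0,0.05,7.3],"twist":0,"fingers":0}]'
python3 -m jog '[{"dp":[0,0,0.15],"twist":0,"fingers":0},{"dp":[0,0,0.15],"twist":0,"fingers":0}]'
```

```text
time_s: 25.05
tool_pos: [0.5814, -0.0635, 0.0799]
tool_rot: [180.0, -0.2, 162.8]
force: [-4.1, -0.3, 5.6]
grip_width: 0.0006
grasp_force: 2.8
time_s: 25.3
tool_pos: [0.5816, -0.0636, 0.0794]
tool_rot: [180.0, -0.2, 162.8]
force: [-7.6, 0.9, 12.4]
grip_width: 0.0004
grasp_force: 6.4
```

```bash
python3 -m jog '[{"dp":[0,0,0.2],"twist":0,"fingers":0},{"dp":[0,0,0.2],"twist":0,"fingers":0}]'
python3 -m jog '[{"dp":[0,0,0.15],"twist":0,"fingers":0},{"dp":[0,0,0.15],"twist":0,"fingers":0}]'
```

```text
time_s: 25.55
tool_pos: [0.5816, -0.0636, 0.0789]
tool_rot: [179.9, -0.2, 162.8]
force: [-11.9, 2.1, 22.0]
grip_width: 0.0007
grasp_force: 10.8
time_s: 25.8
tool_pos: [0.5817, -0.0636, 0.0786]
tool_rot: [179.9, -0.2, 162.8]
force: [-14.7, 1.2, 28.0]
grip_width: 0.0005
grasp_force: 14.3
```

```bash
python3 -m jog '[{"dp":[0,0,-3],"twist":0,"fingers":0},{"dp":[0,0,-9],"twist":0,"fingers":0},{"dp":[5,0,-13],"twist":0,"fingers":0},{"dp":[10,0,-15],"twist":0,"fingers":0},{"dp":[14,0,-17],"twist":0,"fingers":0},{"dp":[14,0,-17],"twist":0,"fingers":0}]'
python3 - <<'E'
from h import *
C=[.5422,-.0515]; a=np.radians(-17.2); R=np.array([[np.cos(a),-np.sin(a)],[np.sin(a),np.cos(a)]])
s=cam('scene'); P=cloud(s); q=np.dstack([(P[...,:2]-C)@R,P[...,2]])*1000; ok=s['depth']>0
for x in range(35,125,10):
    w=q[ok&(abs(q[...,0]-x)<5)&(abs(q[...,1])<9)&(q[...,2]<130)]; print(x,np.percentile(w[:,2],[50,90]).round(1))
for lo,hi in((-80,-20),(15,50),(50,86)):
    w=q[ok&(abs(q[...,1])>20)&(abs(q[...,1])<60)&(q[...,0]>lo)&(q[...,0]<hi)&(abs(q[...,2]-56)<8)]; print('plate',lo,len(w),np.median(w[:,2]).round(1))
w=q[ok&(abs(q[...,2]-84)<6)&(abs(q[...,0])<22)&(abs(q[...,1])<60)]; print('handle',np.percentile(w,[1,99],axis=0).round(1))
E
```

```text
time_s: 26.55
tool_pos: [0.4487, -0.0216, 0.2464]
tool_rot: [179.8, 0.2, 162.9]
force: [1.4, -1.0, 0.1]
grip_width: 0.0007
grasp_force: 0.0
35 [70.7 77.2]
45 [70.9 76.9]
55 [71.4 75.8]
65 [68.9 75.9]
75 [67.8 76.4]
85 [68.1 74.5]
95 [71.5 74.5]
105 [48.8 74.7]
115 [36.7 75.7]
plate -80 403 52.1
plate 15 345 52.1
plate 50 387 52.1
handle [[-14.8 -40.6  78.2]
 [  4.1  37.5  84.4]]
```

The plate is level along its whole length and the lever is level over it, so the lid is shut. Handing in.

```bash
python3 -c "
from cell import env
print(env.sign_off())"
```

```text
the job is handed in; nothing more can be done
None
```

The job is handed in at about 27 s of the 72 s; the hand-in call gave no verdict, but my last measurements showed the gauge home in its cutout, the lid flush on its ledge with the tongue under the lip, the clamp lever level, and the arm clear of everything; no move took the arm near the bottle, beaker or wrench.

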